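Return four bottles to the spill trays of their size

TASK

The four containers have been put back in the wrong spill trays: stand each in the middle of the tray of its size - the wide bottle in the largest tray, the lidded jar in the second largest, the dropper bottle in the third and the small vial in the smallest. All trays are occupied, so use the empty cork mat as the free spot on the way. Never let a container fall over, leave the beaker alone, and finish with all four upright and released.

Things in the scene. Friction and masses are not known exactly. Their poses are not given: they have to be found in the camera images.
- wide_bottle: The largest thing: a wide cylindrical glass bottle with a broad black cap (60 mm) and a paper label, 68 mm in diameter, 105 mm high (hold it by the body, whose straight side reaches from 5 to 70 mm above its foot), about 0.22 kg. Origin: centre of its underside; z is up.
- lidded_jar: Squat specimen jar with a broad white screw lid, 67 mm high: body 59 mm in diameter, lid 62 mm in diameter from 52 to 67 mm above its foot (the lid is tight: the jar may be held and carried by it), about 0.12 kg. Origin: centre of its underside; z is up.
- dropper_bottle: Slim brown dropper bottle with a tall black rubber bulb, 99 mm high in all: body 34 mm in diameter up to 62 mm above its foot, above that the cap and the 15 mm bulb; about 0.055 kg. Origin: within 1 mm of the centre of its underside; z is up.
- small_vial: The smallest thing: a glass vial with a black cap, 25 mm in diameter, 54 mm high, about 0.03 kg. Origin: centre of its underside; z is up.
- tray_xl: The largest square stainless-steel spill tray, 144 mm a side outside, fixed to the worktop. Floor 4 mm thick, walls 4 mm thick and 13 mm high. Origin: centre of its underside (on the worktop); z up, x and y along its sides. At the start one of the four things stands in it.
- tray_l: The second largest square stainless-steel spill tray, 126 mm a side outside, fixed to the worktop. Floor 4 mm thick, walls 4 mm thick and 13 mm high. Origin: centre of its underside (on the worktop); z up, x and y along its sides. At the start one of the four things stands in it.
- tray_m: The third largest square stainless-steel spill tray, 108 mm a side outside, fixed to the worktop. Floor 4 mm thick, walls 4 mm thick and 13 mm high. Origin: centre of its underside (on the worktop); z up, x and y along its sides. At the start one of the four things stands in it.
- tray_s: The smallest square stainless-steel spill tray, 90 mm a side outside, fixed to the worktop. Floor 4 mm thick, walls 4 mm thick and 13 mm high. Origin: centre of its underside (on the worktop); z up, x and y along its sides. At the start one of the four things stands in it.
- cork_mat: Round cork mat, 100 mm in diameter, 4 mm thick, fixed to the worktop, empty at the start: the free spot, on which any one thing may stand for a while. Origin: centre of its underside; z is up. The trays and the mat lie at least 0.15 m apart, centre to centre.
- beaker: Bystander: empty plastic beaker, 72 mm wide, 88 mm high, standing loose at the far left. Origin: centre of its underside. Do not disturb it. (A fixed stereo microscope stands behind the middle of the work, x above 0.47 and y from -0.10 to 0.10, its eyepieces 0.38 m high and nearest to the robot: cross from side to side in front of it, at x of about 0.37. A taller compound microscope stands at the left rear, x above 0.70.)
Things that resemble listed ones, but are neither listed nor needed, are in the scene too. Leave any red look-alike of the small_vial alone.

How it is judged:
By the outcome, as a careful person would: the job done as asked, in the order asked, and still so for the second after the job is handed in, with the robot touching nothing.
It also fails if it takes over 147 s, if anything falls off the work surface, if the arm or the gripper's body presses on something with over 40 N, if the wrist force passes 120 N, or if a joint passes its speed limit or range.

ROBOT

A 7-joint arm with a two-finger parallel gripper is mounted at the origin on a cart in front of the work surface, level with it; the furniture and walls round the work are solid. World frame = base frame: x ahead of the robot, y to its left, z up, the work surface at z = 0. Lengths are in mm, angles in rad, forces in N, time in s.
With the tool pointing down it reaches from about 400 to 850 mm from the base axis. Payload 4.5 kg.
Tool frame: the origin (TCP) lies at the very end of the fingers, on their centre line; the grasp point (between the pads) lies 19 mm behind it (grasp_offset is the distance from the TCP to the grasp point, in mm); z points along the fingers, y is the line along which they close (so a half turn about z gives the same grasp; the last joint's range is limited). The gripper opens to 88 mm and grips with 3 to 60 N. Pads are 18 mm wide; open, the fingers measure 123 mm over their backs; the gripper's body (75 mm by 187 mm) begins 45 mm behind the grasp point.
Start: joints at [1.369, 0.689, -0.195, 1.565, 0.157, 0.902, -0.215], TCP at [146.042, -607.724, 201.043] pointing down, gripper open.
Joint ranges: [-3.01, 3.01], [-0.46, 2.08], [-1.47, 1.51], [0.13, 2.56], [-1, 4.14], [0.04, 2.09], [-2.66, 2.66]. Speed limits (rad/s): [2.57, 2.57, 3.14, 3.14, 3.14, 3.14, 3.14].

INTERFACE

Orientations are given as a rotation vector (axis times angle).
In Python, from bench import * gives the robot as it stands.
- The arm moves only by the shell command python3 -m inch 'ROWS' [OPENING]. ROWS is JSON, a list of rows, each a list of 4 numbers: the shift along the tool's x, y, z in units of 40 mm (1.0 is 40 mm), then the turn about the tool's z in units of 8 degrees (1.0 is 8 degrees). In form: [[tx, ty, tz, turn], ...]. A call has 1 to 8 rows; each row shifts and turns the commanded pose from where the row before left it, along the tool's axes as they then stand; what a row does not reach is not made up. A row lasts 1/8 s, in which the tool goes at most 62.5 mm and 10.7 degrees, less where a joint would pass 70% of its speed; a pose out of reach is approached as far as the arm can. A call is refused whole if a number of a shift passes 1 or a number of a turn 1, either way. A call with a gripper value outside its range is refused whole. OPENING is the finger opening in mm, from 0 to 88.1, set as the call begins (- or left out, the last holds). The fingers move at their own pace and stop on an object; the grip force is fixed at half the most. Time passes only in rows, so rows that do not move let the fingers close. It gives the time, the measured TCP pose, the force, the opening and the grip force at its end, in the units of the state.
- read_state(): the state, without advancing time (a new reading comes with each control period).
- capture(name): name is "side" or "top"; returns (picture, depth): 400x640x3 uint8, blue, green, red; 400x640 float32, mm along the optical axis (not along the pixel's ray), 0 where there is no reading.
- calibration(name): a dict with "camera_matrix" (3x3 intrinsics, pixels), "pose" (4x4, takes a point from camera to world coordinates). Camera axes: x right, y down, z forward; pixel columns grow to the right and rows downward; lengths in mm; the calibration is good to about 2 mm. A picture is of the moment at which its call begins. calibration takes no time and is no camera call.
- finish_job(): hands the job in; it is judged then, once.
Trained networks look in the newest picture that a camera, given by its name, has taken for a name from the list of things; names that differ only in an ending like _2 or _b are one class to them, and where a whole thing is asked for, a point or a joint stands for the part that bears it (a point fixed in the world has none). Each returns a list of dicts, best first, with "p" (0 to 1); they miss things now and then, are a little off and sometimes report something else, mostly with a low value. They report only what shows in the picture. A call takes as long as a camera call. They do not tell look-alikes from the thing itself.
- masks_of(camera, target): "mask" (400x640 bool, what is visible of it) and "pixel" ([column, row] in pixels, amid what is visible of it).
The state is a dict: "time": time; "joint_pos": joint angles; "qvel": joint speeds; "joint_efforts": joint torques, N m; "position": TCP position; "orientation": TCP orientation; "wrist_force": force on the tool from outside, world axes, zero at the start; "wrist_torque": the same for the moment, N m; "gripper_width": opening from 0.0 (shut) to 1.0 (fully open); "grip_force": force on a finger pad.
Only numpy, scipy, OpenCV 4.12 (cv2) and the standard library are available. Lean on these libraries where they do the work, as an engineer would, in place of code of your own. Each camera call takes 0.05 s, during which the arm holds its last target. There are 200 camera calls.

## Working session

There is one attempt and no reset: what is moved stays moved. The work goes in short steps, Python scripts to look and compute and a shell command to move; the robot and the scene stay as the last step left them, time stands still between calls to the robot, and variables do not carry over. Pictures are saved under pics/ and viewed, at most 14 in all, crops included, and the job is handed in when it is done.

```bash
mkdir -p pics; cat > h.py <<'E'
from bench import *
import numpy as np, cv2
from scipy.spatial.transform import Rotation as R
def cloud(n,d):
    c=calibration(n);K=np.array(c["camera_matrix"]);T=np.array(c["pose"])
    v,u=np.mgrid[:400,:640]
    P=np.stack([(u-K[0,2])/K[0,0]*d,(v-K[1,2])/K[1,1]*d,d],-1)
    return P@T[:3,:3].T+T[:3,3]
E
python3 - <<'E'
from h import *
s=read_state();print(s["time"],s["position"],R.from_rotvec(s["orientation"]).as_matrix().round(2))
for n in("top","side"):
    p,d=capture(n);cv2.imwrite(f"pics/{n}0.png",p);W=cloud(n,d)
    print(n,np.array(calibration(n)["pose"]).round(2).tolist())
    for t in["wide_bottle","lidded_jar","dropper_bottle","small_vial","tray_xl","tray_l","tray_m","tray_s","cork_mat","beaker"]:
        for m in masks_of(n,t)[:4]:
            q=W[m["mask"]&(d>0)]
            if len(q): print(t,round(m["p"],2),np.round(m["pixel"]),"med",np.median(q,0).round(),"lo",np.percentile(q,3,0).round(),"hi",np.percentile(q,97,0).round())
E
```

```text
0.0 [ 145.83067297 -607.05253998  200.22395002] [[ 0.97  0.23 -0.  ]
 [ 0.23 -0.97  0.  ]
 [-0.   -0.   -1.  ]]
top [[0.0, -1.0, 0.1, 428.27], [-1.0, -0.0, 0.02, -16.1], [-0.02, -0.1, -0.99, 1464.53], [0.0, 0.0, 0.0, 1.0]]
wide_bottle 0.9 [267. 246.] med [429. 169. 107.] lo [400. 144.  41.] hi [456. 200. 113.]
lidded_jar 0.77 [466. 244.] med [ 428. -368.   68.] lo [ 401. -398.   26.] hi [ 455. -342.   74.]
dropper_bottle 0.46 [381. 238.] med [ 444. -146.   62.] lo [ 430. -164.   44.] hi [ 458. -134.  100.]
small_vial 0.57 [245. 178.] med [608. 245.  55.] lo [597. 236.  20.] hi [620. 256.  60.]
tray_xl 0.8 [387. 235.] med [ 445. -154.    4.] lo [ 376. -220.   -3.] hi [513. -86.  14.]
tray_l 0.73 [451. 238.] med [ 434. -356.    4.] lo [ 377. -422.   -3.] hi [ 482. -318.   14.]
tray_l 0.72 [280. 237.] med [447. 157.   6.] lo [387. 132.  -1.] hi [472. 219.  16.]
tray_l 0.58 [243. 185.] med [605. 252.   4.] lo [547. 190.  -2.] hi [666. 311.  15.]
tray_m 0.73 [451. 238.] med [ 434. -356.    4.] lo [ 377. -422.   -3.] hi [ 482. -318.   14.]
tray_m 0.72 [280. 237.] med [447. 157.   6.] lo [3
[... 1425 characters left out ...]

tray_m 0.72 [358. 180.] med [621. 226.   6.] lo [546. 179.   2.] hi [671. 311.  15.]
tray_m 0.59 [321. 149.] med [441. 336.  49.] lo [410. 324.   5.] hi [468. 394.  87.]
tray_s 0.73 [231. 263.] med [ 451. -389.    6.] lo [ 378. -429.    2.] hi [ 484. -318.   15.]
tray_s 0.72 [358. 180.] med [621. 226.   6.] lo [546. 179.   2.] hi [671. 311.  15.]
tray_s 0.59 [321. 149.] med [441. 336.  49.] lo [410. 324.   5.] hi [468. 394.  87.]
cork_mat 0.87 [326. 252.] med [ 642. -260.    5.] lo [ 598. -302.    2.] hi [ 685. -214.    7.]
beaker 0.74 [322. 151.] med [442. 338.  47.] lo [382. 323.   1.] hi [470. 460.  89.]
beaker 0.22 [301. 183.] med [433. 133.   8.] lo [388. 125.   1.] hi [476. 206.  15.]
```

View pics/top0.png

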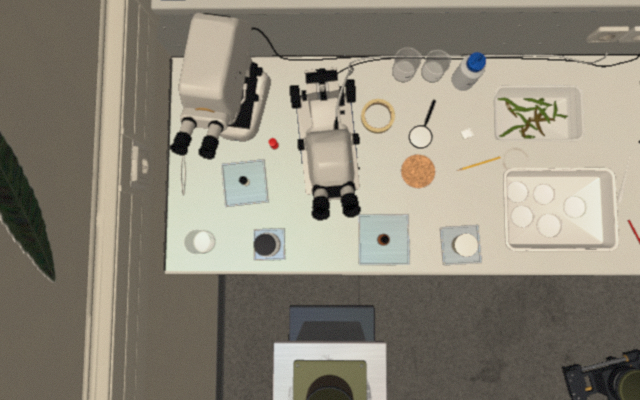

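View pics/side0.png

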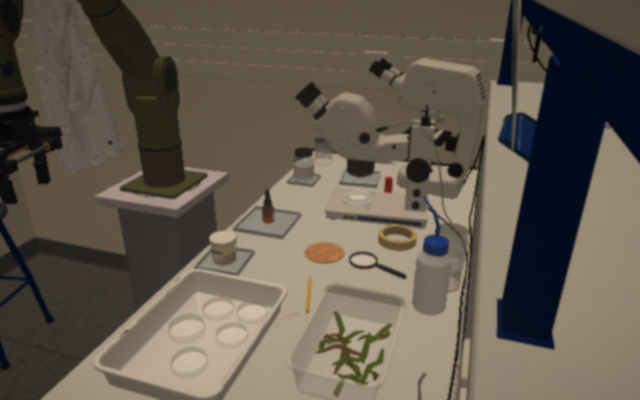

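The top picture shows the wide bottle in the smallest tray (267,246), the dropper in the XL tray (383,240), the jar in the M tray (466,244), and the black-capped vial in the L tray (245,180). The red look-alike is at (273,143) and the empty cork mat at (418,170). The side picture agrees with this. For small_vial, the candidates are the black-capped one at (245,180) and the red one at (273,143). The black one fits, because it stands in a tray and has a black cap. I'll confirm it in a crop and refine the positions.

```bash
python3 - <<'E'
from h import *
p,d=capture("top");W=cloud("top",d)
cv2.imwrite("pics/crop.png",cv2.resize(p[110:270,160:340],None,fx=4,fy=3.7,interpolation=cv2.INTER_CUBIC)[:600])
for n in("top","side"):
  if n=="side": p,d=capture(n);W=cloud(n,d)
  for t,c,h,r in[("bottle",(430,170),105,30),("jar",(428,-368),67,31),("dropper",(445,-152),99,7.5),("vial",(608,245),54,12)]:
    q=W[(d>0)&(np.hypot(W[...,0]-c[0],W[...,1]-c[1])<45)&(W[...,2]>h-6)&(W[...,2]<h+14)].astype(np.float32)
    if len(q): print(n,t,len(q),[np.round(x) for x in cv2.minEnclosingCircle(q[:,:2])],q[:,2].max().round())
  for t,c,s in[("s",(431,170),90),("l",(606,250),126),("xl",(445,-154),144),("m",(430,-370),108)]:
    q=W[(d>0)&(abs(W[...,0]-c[0])<s/2+12)&(abs(W[...,1]-c[1])<s/2+12)&(W[...,2]>9)&(W[...,2]<20)].astype(np.float32)
    b=cv2.minAreaRect(q[:,:2]);print(n,t,len(q),np.round(b[0]),np.round(b[1]),round(b[2]))
q=W if 0 else None
p,d=capture("top");W=cloud("top",d)
for z0,z1 in((20,130),(130,250),(250,450)):
  q=W[(d>0)&(abs(W[...,1])<115)&(W[...,0]>400)&(W[...,0]<750)&(W[...,2]>z0)&(W[...,2]<z1)]
  print(z0,np.percentile(q,1,0).round(),np.percentile(q,99,0).round())
E
```

```text
Traceback (most recent call last):
cv2.error: OpenCV(4.12.0) /io/opencv/modules/imgproc/src/shapedescr.cpp:201: error: (-215:Assertion failed) count >= 0 && (depth == CV_32F || depth == CV_32S) in function 'minEnclosingCircle'
```

View pics/crop.png

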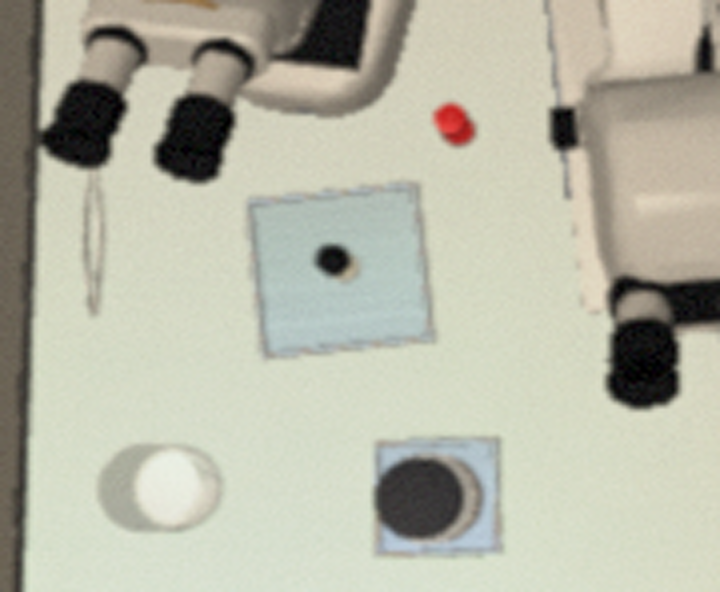

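```bash
python3 -m inch '[[0.9,-1,0,1],[0.9,-1,0,0.67],[0.5,-1,0,0],[0.5,-1,0,0],[0.5,-1,0,0],[0.5,-1,0,0],[0.5,-1,0,0],[0.5,-1,0,0]]' 70
```

```text
time: 2.15
position: [323.9, -275.7, 201.3]
orientation: [3.141, 0.004, 0.002]
wrist_force: [0.6, -0.4, 0.5]
gripper_width: 0.795
grip_force: 0.0
```

The crop confirms it: the vial with the black cap and clear body stands in the L tray (crop 333,260), and the red one stands bare on the bench (crop 455,125).

```bash
python3 - <<'E'
from h import *
for n in("top","side"):
  p,d=capture(n);W=cloud(n,d)
  for t,c,h in[("bottle",(430,170),105),("jar",(428,-368),67),("dropper",(445,-152),99),("vial",(608,245),54)]:
    q=W[(d>0)&(np.hypot(W[...,0]-c[0],W[...,1]-c[1])<45)&(W[...,2]>h-6)&(W[...,2]<h+14)].astype(np.float32)
    if len(q): print(n,t,len(q),[np.round(x) for x in cv2.minEnclosingCircle(q[:,:2].copy())],q[:,2].max().round())
  for t,c,s in[("s",(431,170),90),("l",(606,250),126),("xl",(445,-154),144),("m",(430,-370),108)]:
    q=W[(d>0)&(abs(W[...,0]-c[0])<s/2+12)&(abs(W[...,1]-c[1])<s/2+12)&(W[...,2]>9)&(W[...,2]<20)].astype(np.float32)
    b=cv2.minAreaRect(q[:,:2].copy());print(n,t,len(q),np.round(b[0]),np.round(b[1]),round(b[2]))
  for z0,z1 in((20,130),(130,250),(250,450)):
    q=W[(d>0)&(abs(W[...,1])<115)&(W[...,0]>400)&(W[...,0]<750)&(W[...,2]>z0)&(W[...,2]<z1)]
    if len(q)>5: print(z0,np.percentile(q,1,0).round(),np.percentile(q,99,0).round())
E
```

```text
top bottle 394 [array([428., 177.]), np.float64(30.0)] 116.0
top jar 424 [array([ 430., -371.]), np.float64(32.0)] 79.0
top dropper 18 [array([ 443., -149.]), np.float64(6.0)] 105.0
top vial 61 [array([609., 247.]), np.float64(12.0)] 64.0
top s 183 [429. 177.] [91. 90.] 1
top l 324 [604. 250.] [135. 128.] 6
top xl 358 [ 449. -152.] [151. 145.] 0
top m 228 [ 429. -370.] [109. 110.] 3
20 [574. -80.  22.] [749.  90.  42.]
130 [660. -58. 219.] [749.  67. 249.]
250 [489. -66. 254.] [718.  71. 361.]
side bottle 139 [array([429., 173.]), np.float64(34.0)] 113.0
side jar 364 [array([ 427., -377.]), np.float64(35.0)] 75.0
side dropper 17 [array([ 445., -154.]), np.float64(6.0)] 105.0
side s 146 [430. 173.] [91. 94.] 2
side l 142 [607. 247.] [127. 134.] 7
side xl 339 [ 444. -156.] [147. 151.] 0
side m 356 [ 429. -375.] [110. 114.] 5
20 [579. -85.  21.] [748.  77. 126.]
130 [577. -75. 132.] [748.  27. 249.]
250 [506. -73. 251.] [723.  27. 359.]
```

```bash
python3 -m inch '[[1,-1,0,0],[1,-1,0,0],[1,-1,0,0],[0,-0.1,0.5,0],[0,0,1,0],[0,0,1,0],[0,0,0.5,0],[0,0,0,0]]'
```

```text
time: 3.25
position: [441.9, -152.9, 79.9]
orientation: [-3.141, -0.003, 0.004]
wrist_force: [-0.4, -1.4, 0.1]
gripper_width: 0.792
grip_force: 0.0
```

```bash
python3 - <<'E'
from h import *
for n in("top","side"):
  p,d=capture(n);cv2.imwrite(f"pics/{n}1.png",p);W=cloud(n,d)
  for m in masks_of(n,"dropper_bottle")[:2]:
    q=W[m["mask"]&(d>0)];print(n,m["p"],m["pixel"],len(q), np.percentile(q,[3,50,97],axis=0).round().tolist())
if 1:
  c=cv2.imread("pics/side1.png")[110:260,170:370];cv2.imwrite("pics/c1.png",cv2.resize(c,None,fx=4,fy=4,interpolation=cv2.INTER_CUBIC))
E
```

```text
side 0.62 [268.6, 209.3] 344 [[371.0, -169.0, 1.0], [447.0, -160.0, 42.0], [459.0, 9.0, 96.0]]
```

View pics/c1.png

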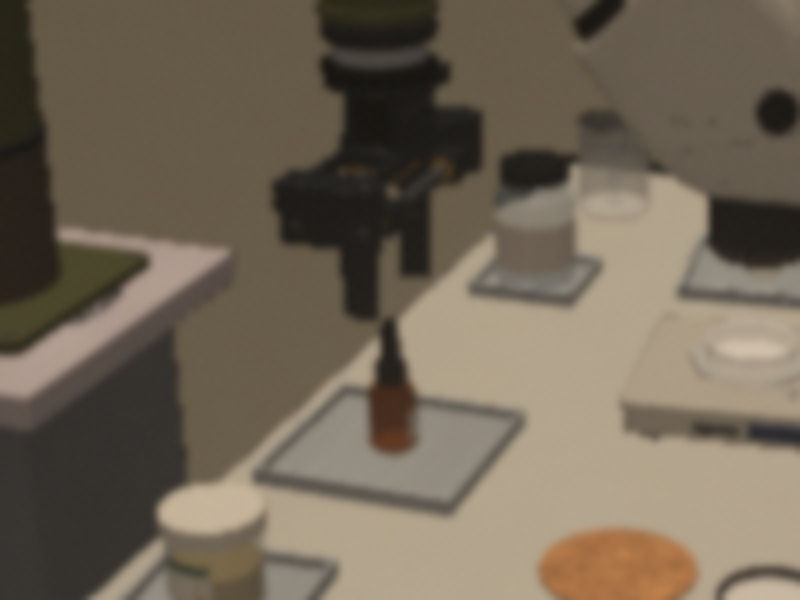

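The side crop shows the fingers apparently above the bulb tip (crop 390,320), and higher than the reported z of 80. I'll check this with depth.

```bash
python3 - <<'E'
from h import *
print(read_state()["time"],read_state()["position"])
p,d=capture("side");W=cloud("side",d)
for nm,(x0,x1,y0,y1) in dict(f1=(341,377,250,316),f2=(402,428,200,274),bulb=(385,396,322,345),body=(372,412,385,440)).items():
  s=np.s_[110+y0//4:110+y1//4,170+x0//4:170+x1//4];q=W[s][d[s]>0];print(nm,np.percentile(q,[2,50,98],axis=0).round().tolist())
E
```

```text
3.45 [ 443.53340212 -153.03197894   82.00498137]
f1 [[93.0, -236.0, -190.0], [446.0, -203.0, 148.0], [466.0, 481.0, 186.0]]
f2 [[438.0, -204.0, 125.0], [449.0, -116.0, 149.0], [479.0, -107.0, 204.0]]
bulb [[442.0, -161.0, 86.0], [445.0, -156.0, 94.0], [448.0, -152.0, 101.0]]
body [[433.0, -170.0, 18.0], [448.0, -164.0, 39.0], [459.0, -154.0, 55.0]]
```

```bash
python3 - <<'E'
from h import *
for n in("side","top"):
  p,d=capture(n);W=cloud(n,d)
  m=(d>0)&(abs(W[...,0]-443)<25)&(abs(W[...,1]+153)<75)&(W[...,2]>60)&(W[...,2]<260)
  q=W[m];print(n,len(q))
  for z in range(60,260,10):
    k=q[(q[:,2]>=z)&(q[:,2]<z+10)]
    if len(k):print(z,len(k),k.min(0).round(),k.max(0).round())
E
```

```text
side 915
60 25 [ 434. -164.   60.] [ 455. -142.   70.]
70 27 [ 434. -165.   70.] [ 454. -150.   80.]
80 17 [ 438. -160.   80.] [ 451. -150.   90.]
90 18 [ 438. -158.   90.] [ 450. -149.  100.]
100 4 [ 441. -154.  101.] [ 447. -151.  104.]
120 51 [ 432. -202.  121.] [ 457. -109.  130.]
130 57 [ 435. -205.  130.] [ 457. -109.  140.]
140 59 [ 436. -205.  140.] [ 457. -108.  150.]
150 58 [ 432. -206.  150.] [ 458. -106.  160.]
160 56 [ 435. -208.  160.] [ 459. -104.  170.]
170 17 [ 438. -209.  170.] [ 456. -105.  177.]
180 22 [ 434. -116.  180.] [460. -94. 190.]
190 17 [ 442. -114.  191.] [ 466. -105.  200.]
200 38 [ 426. -195.  200.] [467. -79. 210.]
210 31 [ 427. -193.  211.] [468. -97. 220.]
220 188 [ 420. -228.  220.] [468. -78. 230.]
230 78 [ 422. -172.  230.] [ 468. -112.  240.]
240 72 [ 426. -174.  240.] [ 468. -110.  250.]
250 80 [ 426. -176.  250.] [ 468. -112.  260.]
top 280
190 2 [ 420. -114.  199.] [ 447. -104.  199.]
200 77 [ 420. -111.  201.] [460. -88. 210.]
210 21 [ 420. -103.  210.] [457. -88. 217.]
220 153 [ 420. -111.  220.] [466. -80. 230.]
230 11 [ 423. -111.  230.] [466. -80. 235.]
240 12 [ 428. -110.  242.] [ 456. -110.  250.]
250 4 [ 449. -110.  250.] [ 463. -110.  251.]
```

```bash
cat >> h.py <<'E'
def fing(n="side"):
    p,d=capture(n);W=cloud(n,d);s=read_state()["position"]
    q=W[(d>0)&(abs(W[...,0]-s[0])<25)&(abs(abs(W[...,1]-s[1])-45)<20)&(W[...,2]>20)&(W[...,2]<260)]
    print(n,s.round() if hasattr(s,'round') else s,[(z,int(((q[:,2]>=z)&(q[:,2]<z+5)).sum())) for z in range(20,150,5)])
    return p
E
python3 -m inch '[[0,0,0.5,0],[0,0,0,0],[0,0,0,0]]'; python3 - <<'E'
from h import *
fing()
E
```

```text
time: 3.98
position: [442.9, -152.6, 61.5]
orientation: [3.141, 0.004, 0.001]
wrist_force: [-0.2, 1.0, 0.6]
gripper_width: 0.792
grip_force: 0.0
side [ 443. -153.   62.] [(20, 0), (25, 0), (30, 0), (35, 0), (40, 0), (45, 0), (50, 0), (55, 0), (60, 0), (65, 0), (70, 0), (75, 0), (80, 0), (85, 0), (90, 0), (95, 2), (100, 25), (105, 25), (110, 26), (115, 30), (120, 33), (125, 27), (130, 26), (135, 26), (140, 28), (145, 26)]
```

```bash
python3 -m inch '[[0,0,0.4,0],[0,0,0.4,0],[0,0,0,0],[0,0,0,0]]'; python3 - <<'E'
from h import *
p=fing();cv2.imwrite("pics/c2.png",cv2.resize(p[110:260,170:370],None,fx=4,fy=4,interpolation=cv2.INTER_CUBIC))
E
```

```text
time: 4.53
position: [443.1, -152.7, 29.7]
orientation: [3.141, 0.004, 0.001]
wrist_force: [-0.4, -0.5, 1.2]
gripper_width: 0.793
grip_force: 0.0
side [ 443. -153.   30.] [(20, 0), (25, 0), (30, 0), (35, 0), (40, 0), (45, 0), (50, 0), (55, 0), (60, 0), (65, 7), (70, 22), (75, 32), (80, 31), (85, 30), (90, 30), (95, 26), (100, 28), (105, 25), (110, 28), (115, 15), (120, 8), (125, 13), (130, 7), (135, 8), (140, 5), (145, 7)]
```

View pics/c2.png

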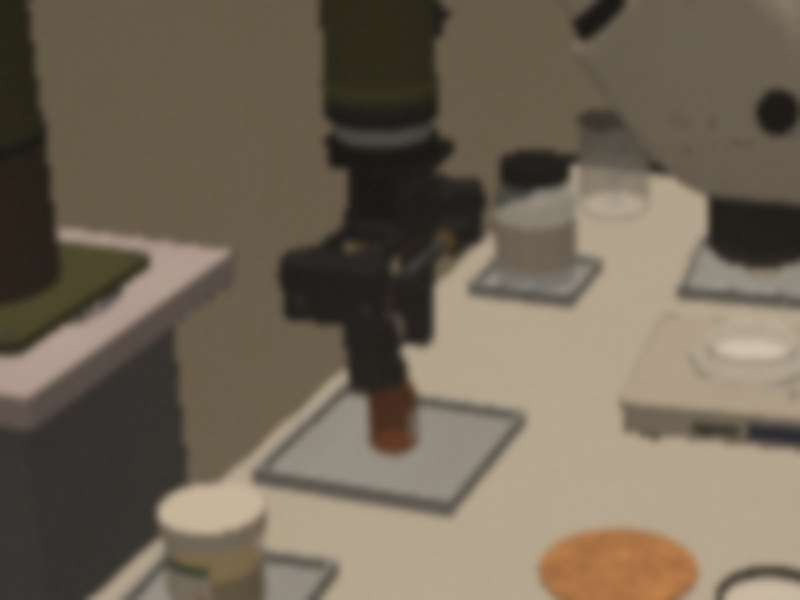

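The fingers straddle the dropper bulb. Their true tips are at about z = 68, so the reported z reads 38 mm low in both depth and picture. I'll allow for that and grasp.

```bash
python3 -m inch '[[0,0,0.65,0],[0,0,0,0],[0,0,0,0]]'; python3 -m inch '[[0,0,0,0],[0,0,0,0],[0,0,0,0],[0,0,0,0]]' 28
```

```text
time: 4.95
position: [442.9, -152.6, 3.7]
orientation: [3.141, 0.004, 0.001]
wrist_force: [-0.0, 0.3, -0.4]
gripper_width: 0.798
grip_force: 0.0
time: 5.45
position: [442.8, -152.5, 3.1]
orientation: [3.142, 0.004, 0.0]
wrist_force: [-0.5, -1.1, 0.2]
gripper_width: 0.377
grip_force: 30.0
```

```bash
python3 -m inch '[[0,0,-1,0],[0,0,-1,0],[0,1,0,0],[0.5,1,0,0],[1,0.59,0,0],[1,0,0,0],[1,0,0,0],[1,0,0,0]]';  python3 -m inch '[[0.48,0,0,0],[0,0,0,0],[0,0,0.8,0],[0,0,0.6,0],[0,0,0.3,0],[0,0,0,0]]'; python3 - <<'E'
from h import *
p,d=capture("side");cv2.imwrite("pics/c3.png",cv2.resize(p[130:280,230:430],None,fx=4,fy=4,interpolation=cv2.INTER_CUBIC))
print(read_state()["position"])
E
```

```text
time: 6.45
position: [623.6, -255.6, 82.7]
orientation: [-3.141, -0.004, 0.002]
wrist_force: [0.5, 0.0, -1.2]
gripper_width: 0.376
grip_force: 29.9
time: 7.2
position: [640.8, -255.6, 14.4]
orientation: [-3.141, -0.004, 0.004]
wrist_force: [0.1, -0.1, -0.1]
gripper_width: 0.378
grip_force: 30.0
[ 641.86999732 -255.86383896   15.38068226]
```

View pics/c3.png

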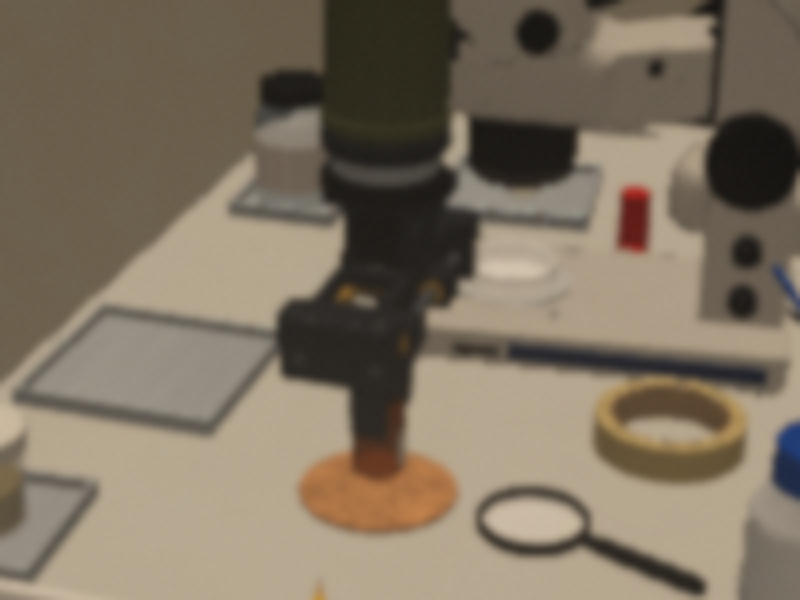

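The dropper hangs upright over the mat centre (crop 378,470). Lowering the last 11 mm and releasing.

```bash
python3 -m inch '[[0,0,0.28,0],[0,0,0,0],[0,0,0,0]]'; python3 -m inch '[[0,0,0,0],[0,0,0,0],[0,0,0,0],[0,0,-1,0],[0,0,-1,0],[0,0,-1,0]]' 70;  python3 -m inch '[[-1,0,-1,0],[-1,0,0,0],[-1,0,0,0],[-1,0,0,0],[-1,-1,0,0],[-1,-1,0,0],[-0.8,-1,0,0],[0,-1,0,0]]' 88
```

```text
time: 7.62
position: [642.3, -255.6, 4.0]
orientation: [3.141, 0.004, 0.0]
wrist_force: [0.1, 0.2, -0.2]
gripper_width: 0.378
grip_force: 29.9
time: 8.38
position: [642.1, -255.6, 125.1]
orientation: [3.142, 0.004, -0.0]
wrist_force: [0.7, 0.3, -0.9]
gripper_width: 0.797
grip_force: 0.0
time: 9.38
position: [366.7, -95.7, 164.2]
orientation: [3.141, 0.001, -0.004]
wrist_force: [1.8, 0.3, -0.4]
gripper_width: 0.998
grip_force: 0.0
```

```bash
python3 -m inch '[[0,-1,0,0],[0,-1,0,0],[0,-1,0,0],[0,-1,0,0],[0,-1,0,0],[0,-1,0,0],[0,-0.8,0,0],[0,0,0,0]]'; python3 - <<'E'
from h import *
p,d=capture("side");W=cloud("side",d);cv2.imwrite("pics/c4.png",p)
for m in masks_of("side","dropper_bottle")[:2]:
    q=W[m["mask"]&(d>0)];print(m["p"],m["pixel"],len(q), np.percentile(q,[3,50,97],axis=0).round().tolist())
E
```

```text
time: 10.38
position: [369.4, 178.5, 164.0]
orientation: [-3.14, -0.012, -0.002]
wrist_force: [0.5, -1.0, 0.6]
gripper_width: 0.996
grip_force: 0.0
0.89 [325.9, 240.8] 434 [[603.0, -273.0, 1.0], [644.0, -264.0, 40.0], [658.0, -163.0, 94.0]]
```

View pics/c4.png

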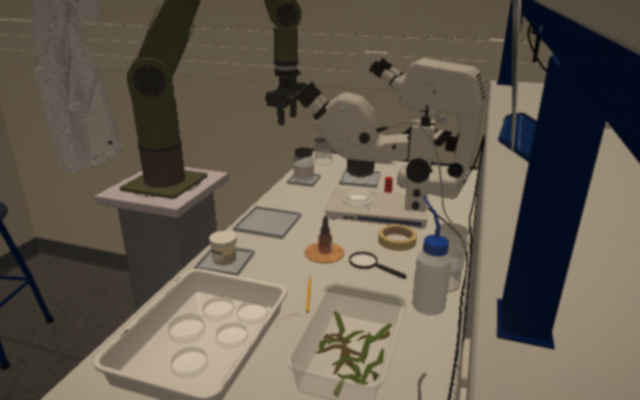

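```bash
python3 -m inch '[[0.74,0.04,0,0],[0.74,0,0,0],[0,0,1,0],[0,0,0.9,0],[0,0,0,0],[0,0,0,0]]'; python3 - <<'E'
from h import *
p,d=capture("side");W=cloud("side",d);s=read_state()["position"];print(s)
q=W[(d>0)&(abs(W[...,0]-s[0])<40)&(abs(W[...,1]-s[1])<85)]
for z in range(60,165,6):
    k=q[(q[:,2]>=z)&(q[:,2]<z+6)]
    if len(k):print(z,len(k),np.percentile(k,2,0).round(),np.percentile(k,98,0).round())
cv2.imwrite("pics/c5.png",cv2.resize(p[90:200,250:400],None,fx=5,fy=5,interpolation=cv2.INTER_CUBIC))
E
```

```text
time: 11.22
position: [428.7, 173.4, 88.7]
orientation: [3.141, 0.002, 0.001]
wrist_force: [0.7, 0.1, 0.7]
gripper_width: 1.0
grip_force: 0.0
[429.06198589 173.83635728  89.04290589]
60 35 [404. 138.  60.] [461. 177.  66.]
66 36 [407. 136.  66.] [462. 171.  72.]
72 34 [403. 140.  73.] [463. 173.  78.]
78 41 [400. 139.  78.] [461. 183.  84.]
84 45 [405. 139.  84.] [460. 180.  90.]
90 22 [405. 143.  91.] [456. 169.  96.]
96 30 [408. 143.  96.] [458. 178. 101.]
102 37 [405. 143. 102.] [457. 181. 108.]
108 73 [404. 148. 109.] [457. 202. 112.]
126 15 [422. 117. 127.] [441. 230. 132.]
132 24 [421. 114. 132.] [441. 225. 138.]
138 29 [422. 111. 138.] [442. 223. 144.]
144 20 [422. 111. 145.] [441. 227. 150.]
150 23 [423. 112. 150.] [440. 229. 156.]
156 25 [421. 110. 156.] [442. 227. 162.]
162 21 [425. 111. 162.] [443. 234. 168.]
```

View pics/c5.png

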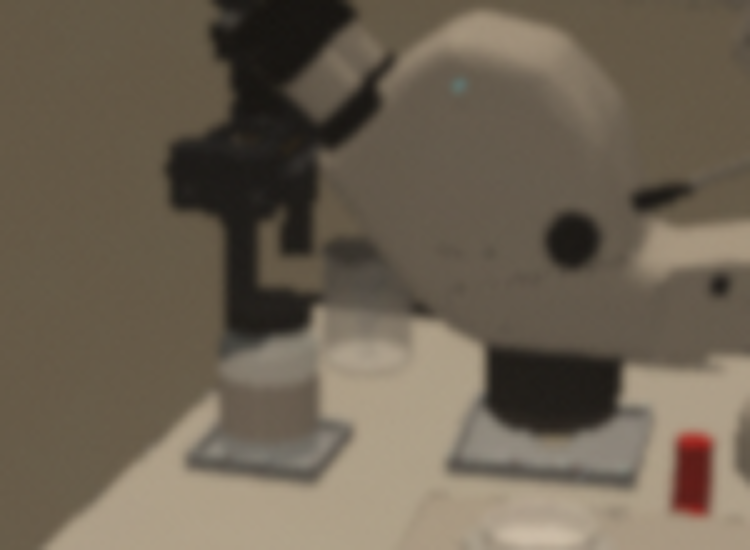

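The bottle and the fingers agree in the side view (centres y about 172 and x about 432). Descending 76 mm and gripping.

```bash
python3 -m inch '[[0,0,0.6,0],[0,0,0.6,0],[0,0,0.5,0],[0,0,0.2,0],[0,0,0,0]]'; python3 -m inch '[[0,0,0,0],[0,0,0,0],[0,0,0,0],[0,0,0,0]]' 60
```

```text
time: 11.9
position: [428.7, 174.3, 12.4]
orientation: [-3.141, -0.004, -0.001]
wrist_force: [-0.4, 0.5, 0.6]
gripper_width: 1.001
grip_force: 0.0
time: 12.4
position: [428.7, 174.4, 12.4]
orientation: [-3.141, -0.004, -0.002]
wrist_force: [-1.4, 0.1, 6.2]
gripper_width: 0.761
grip_force: 30.0
```

```bash
python3 -m inch '[[0,0,-0.5,0],[0,0,-0.7,0],[0,0,-0.8,0],[-0.5,0,0,0],[-0.5,0.5,0,0],[-0.5,0.8,0,0],[0,0.8,0,0],[0,0.8,0,0]]'; python3 -m inch '[[0,0.8,0,0],[0,0.8,0,0],[0,0.8,0,0],[0,0.8,0,0],[0.2,0.8,0,0],[0.4,0.8,0,0],[0.6,0.46,0,0],[0.5,0,0,0]]'; python3 -m inch '[[0.26,0,0,0],[0,0,0,0],[0,0,0,0]]'; python3 - <<'E'
from h import *
p,d=capture("side");W=cloud("side",d);s=read_state()["position"];print(s)
q=W[(d>0)&(abs(W[...,0]-s[0])<60)&(abs(W[...,1]-s[1])<85)]
for z in range(70,165,8):
    k=q[(q[:,2]>=z)&(q[:,2]<z+8)]
    if len(k):print(z,len(k),np.percentile(k,2,0).round(),np.percentile(k,98,0).round())
cv2.imwrite("pics/c6.png",cv2.resize(p[110:260,170:370],None,fx=4,fy=4,interpolation=cv2.INTER_CUBIC))
E
```

```text
time: 13.4
position: [368.2, 57.3, 91.8]
orientation: [3.142, 0.005, -0.0]
wrist_force: [0.6, 0.2, -2.6]
gripper_width: 0.764
grip_force: 30.0
time: 14.4
position: [437.5, -154.4, 91.7]
orientation: [3.141, -0.002, 0.0]
wrist_force: [0.6, 0.5, -3.1]
gripper_width: 0.761
grip_force: 30.0
time: 14.78
position: [446.0, -151.7, 91.6]
orientation: [-3.142, -0.005, 0.003]
wrist_force: [0.3, 0.1, -2.9]
gripper_width: 0.769
grip_force: 30.0
[ 446.13454218 -151.83273064   91.6833059 ]
78 4 [ 443. -182.   84.] [ 477. -149.   86.]
86 64 [ 422. -185.   86.] [ 479. -148.   94.]
94 62 [ 419. -186.   94.] [ 480. -146.  102.]
102 71 [ 419. -187.  102.] [ 479. -148.  109.]
110 71 [ 420. -187.  110.] [ 480. -144.  118.]
118 73 [ 420. -189.  118.] [ 480. -146.  126.]
126 62 [ 420. -195.  126.] [ 480. -144.  134.]
134 69 [ 420. -200.  135.] [ 480. -141.  142.]
142 71 [ 421. -202.  142.] [ 479. -150.  150.]
150 71 [ 421. -202.  150.] [ 478. -123.  158.]
158 82 [ 420. -203.  158.] [ 479. -139.  166.]
```

View pics/c6.png

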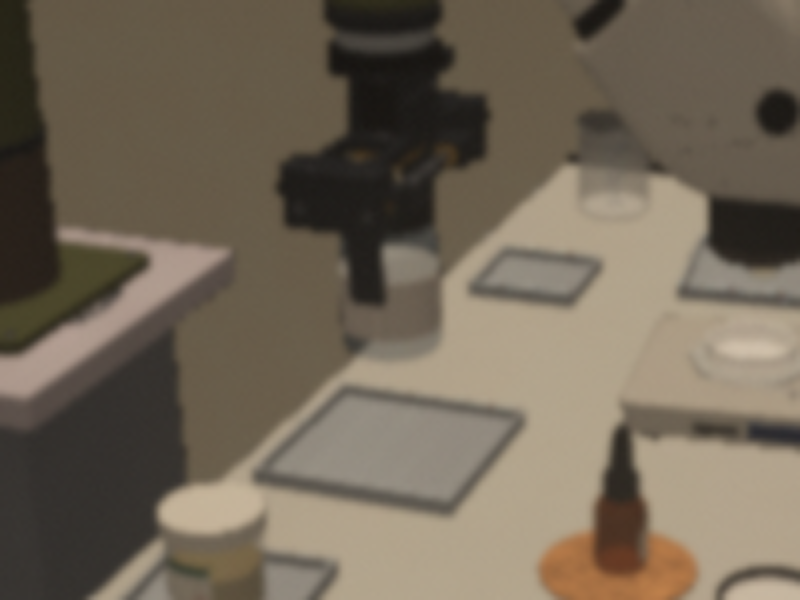

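```bash
python3 -m inch '[[-0.08,0.06,0.5,0],[0,0,0.6,0],[0,0,0.5,0],[0,0,0.26,0],[0,0,0.1,0],[0,0,0,0],[0,0,0,0]]'
```

```text
time: 15.7
position: [444.7, -154.7, 14.0]
orientation: [3.141, 0.004, 0.002]
wrist_force: [-0.8, 0.5, -2.8]
gripper_width: 0.761
grip_force: 30.0
```

```bash
python3 -m inch '[[0,0,0.04,0],[0,0,0,0],[0,0,0,0]]'; python3 -m inch '[[0,0,0,0],[0,0,0,0],[0,0,0,0],[0,0,-0.6,0],[0,0,-0.8,0],[0,0,-1,0],[-0.9,0,-1,0],[-1,-0.5,0,0]]' 88; python3 -m inch '[[0,-1,0,0],[0,-1,0,0],[0,-1,0,0],[0,-1,0,0],[0,-1,0,0],[0,-1,0,0],[0,-1,0,0],[0,-1,0,0]]' 60
```

```text
time: 16.08
position: [444.8, -154.7, 12.4]
orientation: [3.141, 0.004, 0.002]
wrist_force: [0.0, 0.1, 7.2]
gripper_width: 0.763
grip_force: 30.0
time: 17.08
position: [369.7, -136.0, 149.8]
orientation: [3.14, -0.0, 0.01]
wrist_force: [-0.1, 0.1, -0.5]
gripper_width: 1.0
grip_force: 0.0
time: 18.08
position: [367.2, 186.5, 147.8]
orientation: [3.141, 0.004, -0.0]
wrist_force: [-0.5, -0.7, 0.2]
gripper_width: 0.682
grip_force: 0.0
```

```bash
python3 -m inch '[[1,-1,0,0],[1,-0.5,0,0],[1,0,0,0],[1,0,0,0],[1,0,0,0],[0.9,0,0,0],[0,0,0,0],[0,0,0,0]]'; python3 - <<'E'
from h import *
print(read_state()["position"])
for n,cs in(("side",[("xl",(445,-156),144),("bot",(445,-156),0),("vial",(608,243),0)]),("top",[("xl",(447,-152),144),("bot",(447,-152),0)])):
  p,d=capture(n);W=cloud(n,d)
  for t,c,s in cs:
    if s: q=W[(d>0)&(abs(W[...,0]-c[0])<s/2+12)&(abs(W[...,1]-c[1])<s/2+12)&(W[...,2]>9)&(W[...,2]<20)]
    else: q=W[(d>0)&(np.hypot(W[...,0]-c[0],W[...,1]-c[1])<50)&(W[...,2]>26)]
    if len(q):print(n,t,len(q),np.percentile(q,[2,98],axis=0).round().tolist())
  if n=="side": cv2.imwrite("pics/c7.png",p[60:360,130:530].repeat(2,0).repeat(2,1))
E
```

```text
time: 19.08
position: [601.8, 245.9, 147.2]
orientation: [3.141, 0.005, -0.003]
wrist_force: [-0.4, 0.1, -0.1]
gripper_width: 0.673
grip_force: 0.0
[601.81167994 245.91594304 147.23497243]
side xl 354 [[373.0, -229.0, 9.0], [517.0, -83.0, 19.0]]
side bot 851 [[419.0, -190.0, 29.0], [477.0, -137.0, 111.0]]
side vial 2194 [[572.0, 197.0, 287.0], [652.0, 272.0, 560.0]]
top xl 344 [[374.0, -223.0, 9.0], [516.0, -80.0, 18.0]]
top bot 511 [[414.0, -178.0, 44.0], [474.0, -119.0, 113.0]]
```

View pics/c7.png

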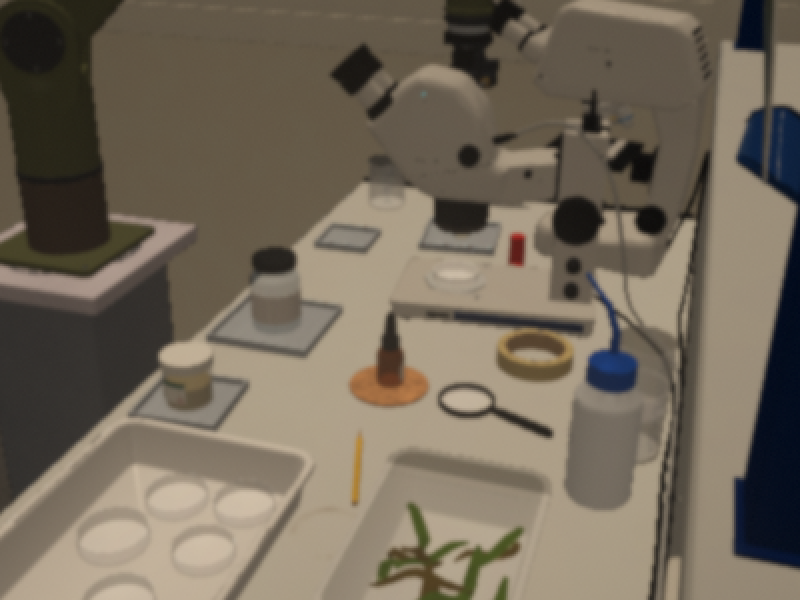

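The bottle stands centred in the XL tray, upright and released. Now the vial. It is hidden from the side by the microscope head, so I use the top estimate.

```bash
python3 -m inch '[[0.19,0.06,1,0],[0,0,1,0],[0,0,1,0],[0,0,0.6,0],[0,0,0.4,0],[0,0,0,0]]'; python3 -m inch '[[0,0,0,0],[0,0,0,0],[0,0,0,0],[0,0,0,0],[0,0,0,0]]' 18
```

```text
time: 19.92
position: [609.8, 243.5, -12.8]
orientation: [3.141, 0.005, -0.003]
wrist_force: [0.1, 0.6, -0.0]
gripper_width: 0.681
grip_force: 0.0
time: 20.55
position: [611.2, 243.6, -11.7]
orientation: [-3.141, -0.004, -0.001]
wrist_force: [-0.1, 0.4, 2.9]
gripper_width: 0.274
grip_force: 30.0
```

```bash
python3 -m inch '[[0,0,-1,0],[0,0,-1,0],[-1,0,0,0],[-1,0,0,0],[-1,0.3,0,0],[-1,0.7,0,0],[-0.54,0.73,0,0],[0,0,0,0]]'; python3 -m inch '[[0,0,0,0],[0,0,0,0],[0,0,0.5,0],[0,0,0,0]]'; python3 - <<'E'
from h import *
print(read_state()["position"])
p,d=capture("side");W=cloud("side",d)
q=W[(d>0)&(np.hypot(W[...,0]-430,W[...,1]-173)<18)&(W[...,2]>20)&(W[...,2]<100)];print(np.percentile(q,[2,98],axis=0).round().tolist())
cv2.imwrite("pics/c8.png",cv2.resize(p[90:200,250:400],None,fx=5,fy=5,interpolation=cv2.INTER_CUBIC))
E
```

```text
time: 21.55
position: [427.1, 170.9, 67.9]
orientation: [3.139, 0.001, -0.005]
wrist_force: [1.6, 0.5, 0.7]
gripper_width: 0.274
grip_force: 30.0
time: 22.05
position: [429.3, 174.3, 47.0]
orientation: [3.141, 0.005, -0.002]
wrist_force: [0.2, -0.4, -1.0]
gripper_width: 0.273
grip_force: 30.0
[429.33878073 174.30229265  46.95956981]
[[419.0, 157.0, 65.0], [440.0, 187.0, 99.0]]
```

View pics/c8.png

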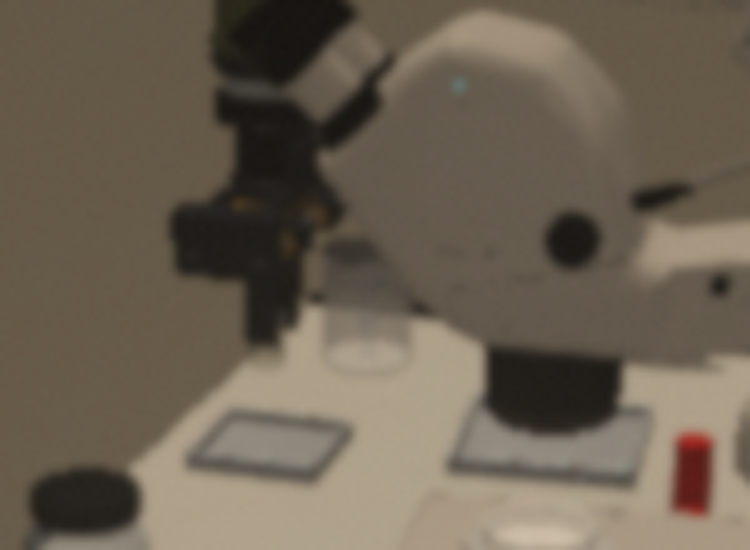

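The vial hangs upright over the S tray (foot at crop 268,355).

```bash
python3 -m inch '[[0,0,0.5,0],[0,0,0.5,0],[0,0,0.3,0],[0,0,0.17,0],[0,0,0,0],[0,0,0,0]]'
```

```text
time: 22.85
position: [429.8, 173.9, -10.6]
orientation: [-3.141, -0.004, -0.001]
wrist_force: [-0.3, 0.9, -0.5]
gripper_width: 0.271
grip_force: 30.0
```

```bash
python3 -m inch '[[0,0,0.04,0],[0,0,0,0],[0,0,0,0]]'
```

```text
time: 23.22
position: [429.9, 174.0, -11.9]
orientation: [-3.141, -0.004, -0.002]
wrist_force: [-0.6, -0.4, 6.3]
gripper_width: 0.273
grip_force: 30.0
```

```bash
python3 -m inch '[[0,0,0,0],[0,0,0,0],[0,0,-0.7,0],[0,0,-0.8,0],[0,0,-1,0],[-0.5,0,-1,0],[-1,0.5,-0.5,0],[0,1,0,0]]' 60; python3 -m inch '[[0,1,0,0],[0,1,0,0],[0,1,0,0],[0,1,0,0],[0,1,0,0],[0,1,0,0],[0,1,0,0],[0,1,0,0]]' 88; python3 -m inch '[[0.5,1,0,0],[0.5,1,0,0],[0.5,1,0,0],[0,1,0,0],[0,0.24,0,0],[0,0,1,0],[0,0,0,0],[0,0,0,0]]'; python3 - <<'E'
from h import *
print(read_state()["position"])
for n,cs in(("side",[("s",(430,173),90),("vial",(430,173),0)]),("top",[("s",(430,177),90),("vial",(430,177),0)])):
  p,d=capture(n);W=cloud(n,d)
  if n=="side":
    s=read_state()["position"];q=W[(d>0)&(abs(W[...,0]-s[0])<45)&(abs(W[...,1]-s[1])<85)]
    for z in range(30,180,10):
      k=q[(q[:,2]>=z)&(q[:,2]<z+10)]
      if len(k):print(z,len(k),np.percentile(k,2,0).round(),np.percentile(k,98,0).round())
    cv2.imwrite("pics/c9.png",cv2.resize(p[110:310,160:360],None,fx=3,fy=3,interpolation=cv2.INTER_CUBIC))
  for t,c,s in cs:
    if s: q=W[(d>0)&(abs(W[...,0]-c[0])<s/2+12)&(abs(W[...,1]-c[1])<s/2+12)&(W[...,2]>9)&(W[...,2]<20)]
    else: q=W[(d>0)&(np.hypot(W[...,0]-c[0],W[...,1]-c[1])<30)&(W[...,2]>24)]
    if len(q):print(n,t,len(q),np.percentile(q,[2,98],axis=0).round().tolist())
E
```

```text
time: 24.22
position: [367.5, 114.5, 148.7]
orientation: [-3.141, -0.013, -0.001]
wrist_force: [1.3, -0.9, -0.0]
gripper_width: 0.68
grip_force: 0.0
time: 25.22
position: [370.2, -207.6, 147.4]
orientation: [-3.142, -0.004, 0.0]
wrist_force: [0.3, 0.6, -0.3]
gripper_width: 1.001
grip_force: 0.0
time: 26.22
position: [431.3, -374.8, 108.2]
orientation: [-3.141, -0.006, -0.0]
wrist_force: [-0.0, -0.2, 0.3]
gripper_width: 1.0
grip_force: 0.0
[ 431.32833213 -374.83444964  108.19286201]
30 95 [ 408. -405.   30.] [ 458. -366.   40.]
40 97 [ 408. -405.   40.] [ 457. -363.   50.]
50 85 [ 411. -405.   50.] [ 458. -367.   60.]
60 138 [ 402. -406.   60.] [ 459. -348.   70.]
70 237 [ 401. -405.   70.] [ 456. -346.   73.]
140 20 [ 424. -429.  145.] [ 442. -324.  150.]
150 78 [ 426. -435.  150.] [ 444. -319.  160.]
160 91 [ 424. -436.  160.] [ 444. -318.  170.]
170 85 [ 424. -436.  170.] [ 444. -315.  180.]
side s 138 [[386.0, 125.0, 9.0], [475.0, 220.0, 19.0]]
side vial 89 [[418.0, 157.0, 26.0], [441.0, 183.0, 61.0]]
top s 211 [[384.0, 132.0, 9.0], [475.0, 222.0, 18.0]]
top vial 71 [[418.0, 165.0, 29.0], [438.0, 186.0, 62.0]]
```

View pics/c9.png

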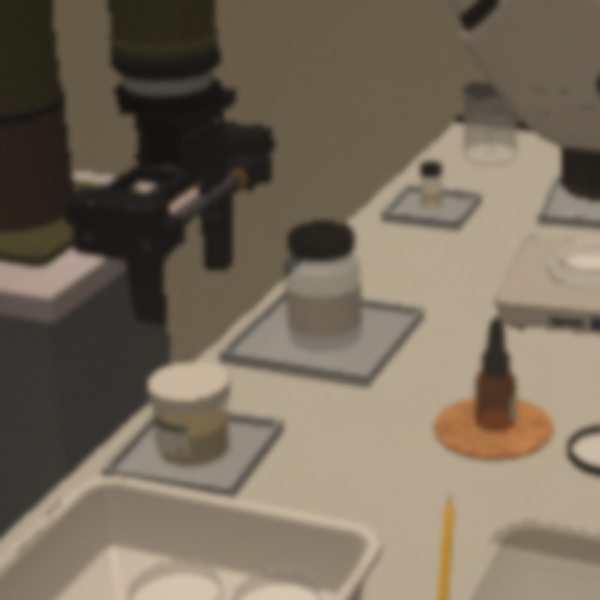

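The vial stands upright in the middle of the S tray (crop 431,185). The jar is under the gripper, 3 mm to -x.

```bash
python3 -m inch '[[-0.08,0,0.5,0],[0,0,0.8,0],[0,0,0.7,0],[0,0,0.4,0],[0,0,0.14,0],[0,0,0,0],[0,0,0,0]]'; python3 -m inch '[[0,0,0,0],[0,0,0,0],[0,0,0,0],[0,0,0,0]]' 55
```

```text
time: 27.2
position: [428.3, -376.3, 6.8]
orientation: [3.14, 0.004, 0.002]
wrist_force: [0.1, 0.0, 0.6]
gripper_width: 0.999
grip_force: 0.0
time: 27.7
position: [427.8, -375.7, 6.0]
orientation: [3.142, 0.004, 0.0]
wrist_force: [-0.2, -0.2, 1.3]
gripper_width: 0.686
grip_force: 29.9
```

```bash
python3 -m inch '[[0,0,-0.5,0],[0,0,-0.9,0],[0,0,-0.9,0],[-0.5,0,-0.9,0],[-0.5,-0.6,0,0],[-0.45,-0.8,0,0],[0,-0.8,0,0],[0,-0.8,0,0]]'; python3 -m inch '[[0,-0.8,0,0],[0,-0.8,0,0],[0,-0.8,0,0],[0,-0.8,0,0],[0,-0.8,0,0],[0,-0.8,0,0],[0,-0.8,0,0],[0,-0.8,0,0]]'; python3 -m inch '[[0,-0.8,0,0],[0,-0.8,0,0],[0,-0.8,0,0],[0,-0.8,0,0],[0.3,-0.8,0,0],[0.6,-0.8,0,0],[0.8,-0.8,0,0],[0.8,-0.6,0,0]]'; python3 -m inch '[[0.8,0,0,0],[0.8,0,0,0],[0.8,0,0,0],[0.6,0,0,0],[0.4,0,0,0],[0,0,0,0],[0,0,0,0]]'
```

```text
time: 28.7
position: [369.0, -255.1, 133.9]
orientation: [3.142, 0.003, 0.0]
wrist_force: [0.4, 1.1, -1.3]
gripper_width: 0.686
grip_force: 30.0
time: 29.7
position: [368.8, 1.1, 133.8]
orientation: [3.142, 0.004, 0.0]
wrist_force: [-0.2, -0.4, -1.4]
gripper_width: 0.694
grip_force: 30.0
time: 30.7
position: [468.6, 250.1, 133.7]
orientation: [-3.141, -0.007, 0.0]
wrist_force: [0.2, -0.3, -1.6]
gripper_width: 0.684
grip_force: 30.0
time: 31.58
position: [602.8, 248.7, 133.4]
orientation: [3.141, 0.005, -0.003]
wrist_force: [-0.6, -0.2, -1.7]
gripper_width: 0.685
grip_force: 30.0
```

```bash
python3 -m inch '[[0.07,0,0.8,0],[0,0,0.8,0],[0,0,0.8,0],[0,0,0.5,0],[0,0,0.26,0],[0,0,0,0],[0,0,0,0]]'
```

```text
time: 32.45
position: [607.6, 249.0, 8.4]
orientation: [-3.141, -0.004, -0.003]
wrist_force: [-0.6, -0.0, -0.8]
gripper_width: 0.689
grip_force: 30.0
```

```bash
python3 -m inch '[[-0.03,0,0.04,0],[0,0,0,0],[0,0,0,0]]';python3 -m inch '[[0,0,0.03,0],[0,0,0,0],[0,0,0,0]]'
```

```text
time: 32.83
position: [605.7, 248.8, 6.1]
orientation: [-3.142, -0.004, -0.0]
wrist_force: [0.3, -0.4, -0.3]
gripper_width: 0.69
grip_force: 29.9
time: 33.2
position: [606.3, 248.9, 6.0]
orientation: [-3.141, -0.004, -0.002]
wrist_force: [-1.1, 0.8, 7.2]
gripper_width: 0.69
grip_force: 29.7
```

```bash
python3 -m inch '[[0,0,0,0],[0,0,0,0],[0,0,-0.6,0],[0,0,-1,0],[0,0,-1,0],[-1,0,-1,0],[-1,0,0,0],[-1,0,0,0]]' 88; python3 -m inch '[[-1,0,0,0],[-1,0,0,0],[-0.9,0.6,0,0],[0,1,0,0],[0,1,0,0],[0,1,0,0],[0,1,0,0],[0,1,0,0]]' 70; python3 -m inch '[[0,1,0,0],[0,1,0,0],[0,1,0,0],[0,1,0,0],[0,1,0,0],[0,1,0,0],[0.8,1,0,0],[1,0,0,0]]'; python3 -m inch '[[1,0,0,0],[1,0,0,0],[1,0,0,0],[1,0,0,0],[1,0,0,0],[0,0,0.5,0],[0,0,0,0],[0,0,0,0]]'; python3 - <<'E'
from h import *
print(read_state()["position"])
for n,cs in(("side",[("l",(606,247),126),("jar",(606,247),0)]),("top",[("l",(604,250),126),("jar",(604,250),0)])):
  p,d=capture(n);W=cloud(n,d)
  for t,c,s in cs:
    if s: q=W[(d>0)&(abs(W[...,0]-c[0])<s/2+12)&(abs(W[...,1]-c[1])<s/2+12)&(W[...,2]>9)&(W[...,2]<20)]
    else: q=W[(d>0)&(np.hypot(W[...,0]-c[0],W[...,1]-c[1])<45)&(W[...,2]>60)&(W[...,2]<90)]
    if len(q):print(n,t,len(q),np.percentile(q,[2,98],axis=0).round().tolist())
  if n=="side":
    q=W[(d>0)&(abs(W[...,0]-642)<25)&(abs(W[...,1]+258)<70)]
    for z in range(20,190,10):
      k=q[(q[:,2]>=z)&(q[:,2]<z+10)]
      if len(k):print(z,len(k),np.percentile(k,2,0).round(),np.percentile(k,98,0).round())
E
```

```text
time: 34.2
position: [484.8, 248.5, 149.2]
orientation: [-3.141, -0.004, -0.002]
wrist_force: [-0.2, 1.3, -0.6]
gripper_width: 0.996
grip_force: 0.0
time: 35.2
position: [370.5, 22.9, 148.6]
orientation: [-3.142, -0.004, -0.001]
wrist_force: [0.6, 0.0, 0.7]
gripper_width: 0.792
grip_force: 0.0
time: 36.2
position: [442.4, -260.5, 148.6]
orientation: [3.139, -0.009, -0.001]
wrist_force: [0.6, -0.5, -0.0]
gripper_width: 0.794
grip_force: 0.0
time: 37.2
position: [642.6, -255.6, 128.9]
orientation: [3.141, 0.003, -0.001]
wrist_force: [-0.3, -0.2, 0.1]
gripper_width: 0.799
grip_force: 0.0
[ 642.59731234 -255.59407383  128.91291273]
side l 165 [[542.0, 177.0, 9.0], [674.0, 312.0, 18.0]]
20 48 [ 625. -273.   20.] [ 659. -258.   30.]
30 49 [ 626. -273.   30.] [ 659. -255.   40.]
40 53 [ 630. -274.   40.] [ 658. -256.   50.]
50 55 [ 629. -272.   50.] [ 656. -250.   60.]
60 37 [ 633. -268.   61.] [ 653. -250.   70.]
70 30 [ 632. -267.   70.] [ 652. -249.   79.]
80 23 [ 638. -264.   81.] [ 650. -253.   90.]
90 21 [ 637. -264.   91.] [ 648. -255.   99.]
100 7 [ 640. -259.  100.] [ 647. -253.  104.]
160 13 [ 636. -300.  166.] [ 655. -212.  170.]
170 71 [ 635. -306.  171.] [ 655. -212.  180.]
180 62 [ 636. -309.  180.] [ 655. -211.  189.]
top l 314 [[541.0, 183.0, 9.0], [673.0, 316.0, 18.0]]
top jar 394 [[578.0, 224.0, 64.0], [633.0, 281.0, 76.0]]
```

```bash
python3 -m inch '[[0,0,0.9,0],[0,0,0.9,0],[0,0,0.7,0],[0,0,0.5,0],[0,0,0.12,0],[0,0,0,0]]'; python3 -m inch '[[0,0,0,0],[0,0,0,0],[0,0,0,0],[0,0,0,0]]' 28
```

```text
time: 38.05
position: [643.6, -255.4, 4.5]
orientation: [3.141, 0.004, 0.002]
wrist_force: [-0.3, -0.7, -0.2]
gripper_width: 0.794
grip_force: 0.0
time: 38.55
position: [643.1, -255.2, 4.0]
orientation: [3.141, 0.004, 0.0]
wrist_force: [0.5, 0.3, 0.9]
gripper_width: 0.38
grip_force: 30.0
```

```bash
python3 -m inch '[[0,0,-0.9,0],[0,0,-1.0,0],[0,0.9,-0.1,0],[-0.9,0.9,0,0],[-0.9,0.9,0,0],[-0.9,0.27,0,0],[-0.9,0,0,0],[-0.9,0,0,0]]'; python3 -m inch '[[-0.84,0,0,0],[0,0,0,0],[0,0,0.8,0],[0,0,0.7,0],[0,0,0.4,0],[0,0,0,0],[0,0,0,0]]'
```

```text
time: 39.55
position: [462.0, -374.7, 83.8]
orientation: [3.141, 0.003, 0.0]
wrist_force: [-0.3, 0.9, -0.0]
gripper_width: 0.376
grip_force: 30.0
time: 40.42
position: [430.6, -374.9, 8.6]
orientation: [3.141, 0.004, 0.002]
wrist_force: [-0.1, -1.2, 0.1]
gripper_width: 0.376
grip_force: 30.0
```

```bash
python3 -m inch '[[0,0,0.08,0],[0,0,0.03,0],[0,0,0,0],[0,0,0,0]]'
```

```text
time: 40.92
position: [430.0, -374.8, 3.9]
orientation: [3.141, 0.004, 0.001]
wrist_force: [-0.5, 0.3, 4.4]
gripper_width: 0.376
grip_force: 30.0
```

Contact. Releasing, rising clear and checking.

```bash
python3 -m inch '[[0,0,0,0],[0,0,0,0],[0,0,0,0],[0,0,-0.8,0],[0,0,-1,0],[0,0,-1,0],[0,0,-1,0],[-1,1,0,0]]' 70; python3 -m inch '[[-1,1,0,0],[-1,1,0,0],[-1,1,0,0],[-0.5,1,0,0],[0,0,0,0],[0,0,0,0]]'; python3 - <<'E'
from h import *
print(read_state()["position"])
for n in("side","top"):
  p,d=capture(n);W=cloud(n,d);cv2.imwrite(f"pics/{n}9.png",p)
  for t,c,s,h in[("s",(430,175),90,54),("l",(606,249),126,67),("xl",(445,-154),144,105),("m",(429,-373),108,99)]:
    q=W[(d>0)&(abs(W[...,0]-c[0])<s/2+12)&(abs(W[...,1]-c[1])<s/2+12)&(W[...,2]>9)&(W[...,2]<20)]
    k=W[(d>0)&(np.hypot(W[...,0]-c[0],W[...,1]-c[1])<40)&(W[...,2]>h-8)&(W[...,2]<h+14)]
    for a in(q,k):
      if len(a): b=np.percentile(a,[2,98],axis=0);print(n,t,b.mean(0).round(),(b[1]-b[0]).round())
a=cv2.imread("pics/top9.png")[130:280,160:520];b=cv2.imread("pics/side9.png")[110:290,170:430]
cv2.imwrite("pics/end.png",np.vstack([cv2.resize(a,(640,267)),cv2.resize(b,(640,330))]))
E
```

```text
time: 41.92
position: [396.3, -412.7, 159.0]
orientation: [3.139, 0.019, 0.015]
wrist_force: [-1.0, -1.2, -0.4]
gripper_width: 0.794
grip_force: 0.0
time: 42.68
position: [250.9, -573.9, 155.1]
orientation: [-3.14, -0.005, -0.001]
wrist_force: [0.7, 0.5, -0.2]
gripper_width: 0.795
grip_force: 0.0
[ 250.93429126 -573.87628563  155.10934244]
side s [430. 172.  15.] [91. 96. 10.]
side s [429. 172.  54.] [23. 27. 15.]
side l [608. 245.  13.] [131. 134.   8.]
side xl [ 444. -156.   14.] [144. 145.  10.]
side xl [ 447. -157.  105.] [54. 55. 14.]
side m [ 430. -374.   14.] [110. 112.   9.]
side m [ 431. -377.   98.] [10. 10. 12.]
top s [429. 177.  14.] [91. 90.  9.]
top s [428. 176.  57.] [19. 22. 12.]
top l [607. 250.  14.] [132. 134.   9.]
top l [605. 252.  69.] [54. 57. 15.]
top xl [ 445. -152.   13.] [142. 144.   8.]
top xl [ 445. -152.  108.] [51. 53. 11.]
top m [ 430. -369.   14.] [111. 112.   9.]
top m [ 430. -371.   98.] [10.  9. 11.]
```

View pics/end.png

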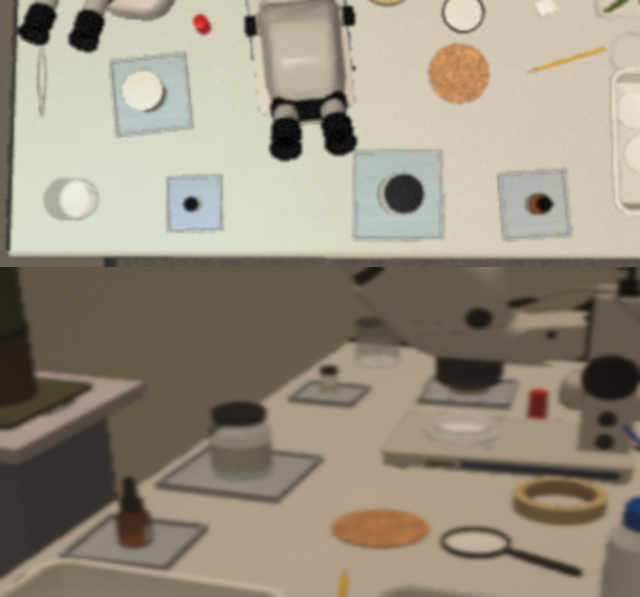

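The final picture shows all four upright, within 3 mm of their tray centres: jar in L (143,92), vial in S (192,204), bottle in XL (403,194) and dropper in M (540,204). The mat is empty, and the beaker and red vial are in place.

```bash
python3 -c "
from bench import *
print(finish_job())"
```

```text
the job is handed in; nothing more can be done
None
```

I handed the job in after about 43 s of robot time: all four containers stand upright and released, within about 3 mm of the middle of their own trays, and the beaker and red vial are where they were.

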